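# Feel the clamp-bar gap with a taper gauge and hold it snug

## Robot

A 6-joint arm with a two-finger parallel gripper is mounted at the origin on the work surface. World frame = base frame: x ahead of the robot, y to its left, z up, the work surface at z = 0. Lengths are in mm, angles in rad, forces in N, time in s.
With the tool pointing down it reaches from about 325 to 875 mm from the base axis. Payload 4.4 kg.
Tool frame: the origin (TCP) lies on the centre line of the jaws, within the pads' length; the fingertips stand ahead of it and the grasp point (between the pads) lies 6 mm ahead of it (ctrl.tcp_to_tips is the z of the fingertips in the tool frame, in mm); z points along the fingers, y is the direction in which the jaws open and shut (so a half turn about z gives the same grasp; the last joint's range is limited). The gripper opens to 85 mm and grips with 20 to 120 N. Pads are 22 mm wide; open, the fingers measure 114 mm over their backs; the gripper's body (76 mm by 85 mm) begins 54 mm behind the grasp point. The pads swing forward as they close: fully open they stand 13 mm farther back than shut.
Start: joints at [1.054, 0.207, 1.542, -0, 1.393, -0.15], TCP at [206.222, 536.749, 256.282] pointing down, gripper open.
Joint ranges: [-2.73, 2.73], [-0.86, 2.22], [0.23, 2.46], [-1.11, 4.25], [0.08, 2.63], [-2.82, 2.82]. Speed limits (rad/s): [2.79, 2.79, 3.14, 3.14, 3.14, 3.14].

## Interface

Orientations are given as a 3x3 rotation matrix whose columns are the frame's x, y, z axes.
In Python, from plant import ctrl, sensors, optics gives the robot as it stands. Calls block until the motion is done:
- ctrl.move_ptp(position, orientation): joint-space move of the TCP to a pose.
- ctrl.move_l(position, rot=None, vel=150, threshold=None): straight line of the TCP; rot=None keeps the orientation; vel is the mean speed in mm/s. With threshold (N) it stops when the force on the tool has changed by that much, and returns True; else False.
- ctrl.set_joints(angles): joint-space move.
- ctrl.gripper_to(opening, force=None): finger opening in mm; force is the grip in N (None keeps the last); returns when the fingers have stopped.
- ctrl.hold(seconds).
- ctrl.solve_ik(position, orientation): joint angles nearest the present ones, or None.
- sensors.read_state(): the state.
- optics.grab_frame(name): name is "scene" or "side" or "wrist"; returns (picture, depth): 480x640x3 uint8, red, green, blue; 480x640 float32, mm along the optical axis (not along the pixel's ray), 0 where there is no reading.
- optics.camera_params(name): a dict with "mtx" (3x3 intrinsics, pixels), "R" (3x3) and "t" (3): a world point X has camera coordinates R X + t; the wrist camera has in their place "T_tool_cam" (4x4, takes a point from camera to tool coordinates, whose origin is the TCP and whose axes are the flange's). Camera axes: x right, y down, z forward; pixel columns grow to the right and rows downward; lengths in mm; the calibration is good to about 2 mm. The wrist camera is an equidistant fisheye: a pixel r from the principal point sees the ray r / f radians off the axis. A picture is of the moment at which its call begins: read the wrist's pose just before it. camera_params takes no time and is no camera call.
A pose or a line that the arm cannot do raises ctrl.MotionError and nothing moves.
- ctrl.finish_job(): hands the job in, once; it reports no verdict.
The state is a dict: "t": time; "q": joint angles; "qvel": joint speeds; "tau": joint torques, N m; "eef_pos": TCP position; "eef_rot": TCP orientation; "force": force on the tool from outside, world axes, zero at the start; "wrist_torque": the same for the moment, N m; "grip_width": finger opening in mm.
Only numpy, scipy, OpenCV 4.12 (cv2) and the standard library are available. Lean on these libraries where they do the work, as an engineer would, in place of code of your own. Each camera call takes 0.05 s, during which the arm holds its last target.

## Task

Lift the orange-handled taper gauge out of its stand and slide its blade straight down into the gap between the two dark clamp bars, at the yellow mark, until it drags snugly against both bars, without forcing the bars apart. Finish while still gripping it there, upright and still at that depth, so the bars can be screwed down; leave the other things on the table where they are.

Things in the scene. Friction and masses are not known exactly. Their poses are not given: they have to be found in the camera images.
- gauge: Taper gauge, 140 mm long, standing blade down in the grey stand, about 140 g. Orange plastic handle 20 mm (its x) x 36 mm (its y) x 55 mm (its z) from 85 to 140 mm above the origin. Steel blade below it, 24 mm wide (y), its thickness (x) growing evenly from 2 mm at the tip to 8 mm at 75 mm above the tip, then 8 mm up to the handle. Origin: middle of the blade's tip edge; z points up from the tip to the handle. It is the same either way round about z.
- stand: Fixed grey block 60 (x) x 70 (y) x 95 mm high on a black foot, with a pocket 12 mm (x) x 30 mm (y) open at the top in which the blade hangs with clearance; the handle's underside rests on the block's top, so the gauge's tip is 10 mm above the table. Origin: centre of its underside. The gauge has the same yaw as the stand and lifts straight up.
- fixture: Sky-blue base 150 (x) x 210 mm (y), fixed to the table, that carries the two dark steel clamp bars, which run along its y side by side; origin: centre of its underside. The bars ride on a cross slide that moves freely (under 1 N) along the fixture's x by up to 8 mm either way and stays where it is left, so that the gap centres itself on the gauge. Below the gap is free space down to the base's top, 20 mm above the table.
- fixed_bar: The dark bar on the fixture's -x side, 26 mm (x) x 200 mm (y), bottom 85 mm and top 113 mm above the table, bolted to the cross slide, with a 50 mm long yellow mark on its top at mid length and screw heads (4 mm high) further out. Origin: same point as point throat.
- throat (a point): Mid-length point (the middle of the yellow mark) of the fixed bar's gap edge, 105 mm above the table: x points across the gap to the sprung bar, y along the gap, z up. The sprung bar's face lies 3.3 to 5.2 mm (unknown, different each time) along +x. Above this height both bars are bevelled at 45 degrees by 8 mm, so the mouth at 113 mm height is 16 mm wider than the gap.
- sprung_bar (a joint): How far (m) the other bar (mirror image of the fixed bar, on the +x side, backed by springs) has been pushed away from the fixed bar: 0 at rest, 0.005 at its end. The springs press with 1 N at the start plus 4 N per mm. Pushing the gauge in, it first touches both bars at a tip depth of about 16 to 40 mm below the throat; from there each 10 mm deeper spreads the bars by 0.8 mm. It drags snugly at 3 to 6 N of push; above about 12 N of push it is being forced.
- blue_spool: Bystander, not to be disturbed: small wooden-flanged spool with a blue drum, 80 mm diameter, 50 mm high. Origin: centre of its underside.
- white_spool: Bystander, not to be disturbed: the same spool with a white drum, 80 mm diameter, 50 mm high. Origin: centre of its underside.
- carton: Bystander, not to be disturbed: small brown cardboard carton, 90 x 70 x 60 mm. Origin: centre of its underside.
- driver: Bystander, not to be disturbed: screwdriver lying flat, 200 mm long, lying along its x axis.
- spare_bar: Bystander, not to be disturbed: dark steel spare bar lying flat, 26 x 160 x 10 mm. Origin: centre of its underside.
- screw_tray: Bystander, not to be disturbed: red open tray of screws and sleeves, 100 x 130 x 35 mm. Origin: centre of its underside.
- ferrule: Bystander, not to be disturbed: aluminium sleeve standing on end, 28 mm diameter, 30 mm high. Origin: centre of its underside.
Mind the look-alikes: they are no part of the job. Leave any blue or purple look-alike of the gauge alone.

How it is judged:
By the outcome, as a careful person would: the job done as asked, in the order asked, and still so for the second after the job is handed in, while the arm keeps its last pose, push and grip.
It also fails if it takes over 53 s, if anything falls off the work surface, if the arm or the gripper's body presses on something with over 40 N, if the wrist force passes 120 N, or if a joint passes its speed limit or range.

## Working session

There is one attempt and no reset: what is moved stays moved. The work goes in short steps, each a Python script; the robot and the scene stay as the last script left them, time stands still between calls to the robot, and variables do not carry over. Pictures are saved under pics/ and viewed, and the job is handed in when it is done.

```bash
ls; mkdir -p pics; python3 - <<'E'
from plant import ctrl,sensors,optics
import cv2,numpy as np
s=sensors.read_state(); print(s['t'],s['eef_pos'],s['eef_rot'],s['force'],s['grip_width'],ctrl.tcp_to_tips)
for n in ['scene','side','wrist']:
    p,d=optics.grab_frame(n); cv2.imwrite(f'pics/{n}0.png',p[:,:,::-1]); np.savez(f'{n}0.npz',p=p,d=d)
    print(n,optics.camera_params(n))
E
```

```text
pics
0.0 [205.8821883  536.15692177 255.12773362] [[-9.33483451e-01  3.58618785e-01 -1.10134731e-03]
 [ 3.58620320e-01  9.33481511e-01 -1.93248331e-03]
 [ 3.35062536e-04 -2.19890671e-03 -9.99997526e-01]] [-0.32486139  1.00931156  0.28003   ] 85.74462836324031 25.0
scene {'mtx': array([[498.99198789,   0.        , 312.83605214],
       [  0.        , 498.99198789, 247.95063114],
       [  0.        ,   0.        ,   1.        ]]), 'R': array([[-0.51074463,  0.85973154, -0.00126484],
       [ 0.53711157,  0.31793486, -0.78129929],
       [-0.67130551, -0.39972378, -0.62415528]]), 't': array([ 263.2918619 , -234.58005456, 1678.61693282])}
side {'mtx': array([[476.72430328,   0.        , 315.94610148],
       [  0.        , 476.72430328, 236.60451513],
       [  0.        ,   0.        ,   1.        ]]), 'R': array([[ 0.88607193, -0.46354612,  0.00123968],
       [-0.27775768, -0.53307318, -0.79917686],
       [ 0.37111617,  0.70778385, -0.60109467]]), 't': array([-498.22649416,  265.98466618,  991.27223643])}
wrist {'mtx': array([[371.64829954,   0.        , 316.03264755],
       [  0.        , 371.64829954, 236.57278165],
       [  0.        ,   0.        ,   1.        ]]), 'T_tool_cam': array([[-6.27080158e-05, -9.62674201e-01, -2.70662851e-01,
         6.84755643e+01],
       [ 9.99999827e-01, -2.18588626e-04,  5.45777249e-04,
        -6.96647369e-01],
       [-5.84569498e-04, -2.70662770e-01,  9.62674048e-01,
        -1.18219232e+02],
       [ 0.00000000e+00,  0.00000000e+00,  0.00000000e+00,
         1.00000000e+00]])}
```

View pics/scene0.png

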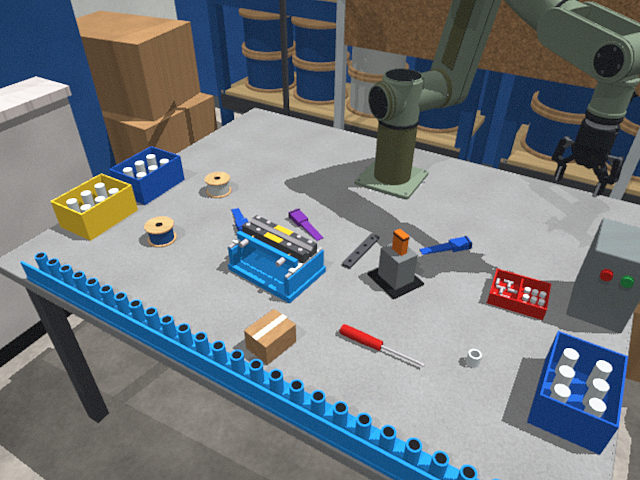

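View pics/side0.png

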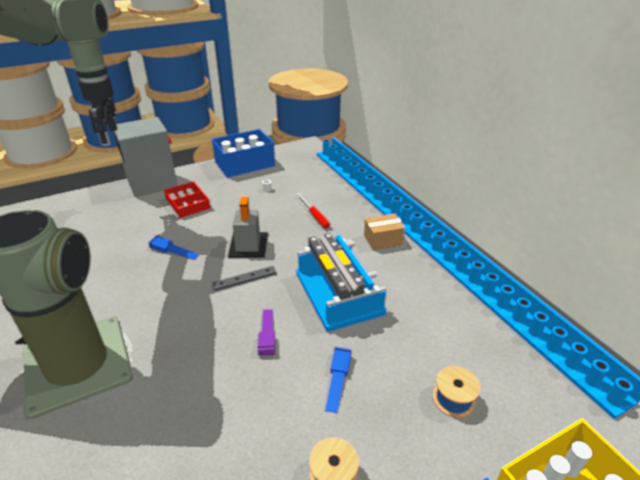

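View pics/wrist0.png

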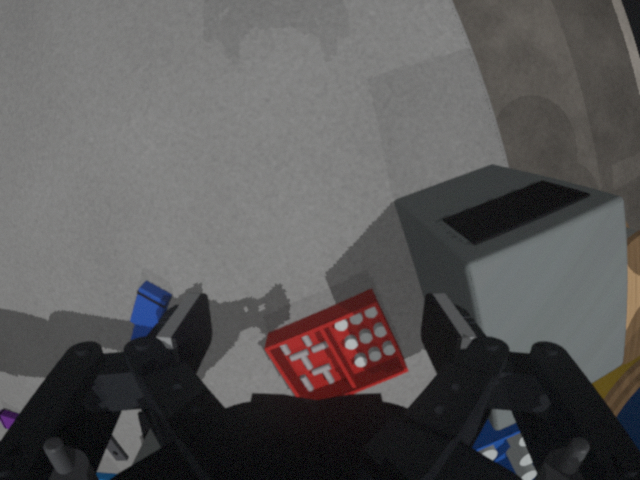

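Candidates in the scene view are the orange handle in the grey stand (400,242), a blue look-alike (447,245), a blue one at (240,222), and a purple one (305,222). Only the orange one stands in the grey stand. I'll confirm it with a crop and measure roughly.

```bash
cat > h.py <<'E'
import numpy as np,cv2
from plant import ctrl,sensors,optics
def world(cam,uv,d):
    c=optics.camera_params(cam);K=c['mtx']
    uv=np.atleast_2d(uv).astype(float);d=np.ravel(d)
    P=np.c_[(uv[:,0]-K[0,2])/K[0,0]*d,(uv[:,1]-K[1,2])/K[1,1]*d,d]
    return (P-c['t'])@c['R']
def ray(cam,uv):
    c=optics.camera_params(cam);K=c['mtx']
    v=np.linalg.inv(K)@np.array([uv[0],uv[1],1.]); return -c['R'].T@c['t'], c['R'].T@v
def wray(uv,pos,rot):
    c=optics.camera_params('wrist');K=c['mtx'];T=c['T_tool_cam']
    uv=np.atleast_2d(uv).astype(float)
    x=(uv-K[:2,2])/K[0,0];r=np.linalg.norm(x,axis=1)
    v=np.c_[x*(np.sin(r)/np.maximum(r,1e-9))[:,None],np.cos(r)]
    return rot@T[:3,3]+pos, v@T[:3,:3].T@rot.T
def wplane(uv,pos,rot,z):
    o,v=wray(uv,pos,rot); return o+v*((z-o[2])/v[:,2])[:,None]
def wproj(X,pos,rot):
    c=optics.camera_params('wrist');K=c['mtx'];T=np.linalg.inv(c['T_tool_cam'])
    p=(np.atleast_2d(X)-pos)@rot@T[:3,:3].T+T[:3,3]
    n=np.linalg.norm(p[:,:2],axis=1);th=np.arctan2(n,p[:,2])
    return p[:,:2]/n[:,None]*th[:,None]*K[0,0]+K[:2,2]
def masks(p):
    h=cv2.cvtColor(p,cv2.COLOR_RGB2HSV)
    return dict(orange=cv2.inRange(h,(7,180,120),(14,255,255)),yellow=cv2.inRange(h,(22,150,120),(32,255,255)),
      sky=cv2.inRange(h,(97,170,120),(107,255,255)))
E
python3 - <<'E'
from h import *
for n,boxes in dict(scene=[(380,220,430,270),(220,200,340,310)],side=[(230,190,260,230),(290,225,390,330)]).items():
    z=np.load(n+'0.npz');p,d=z['p'],z['d'];m=masks(p)
    for (x0,y0,x1,y1),k in zip(boxes,['orange','yellow']):
        mm=m[k][y0:y1,x0:x1];nc,l,st,c=cv2.connectedComponentsWithStats(mm)
        for i in range(1,nc):
            if st[i,4]<8: continue
            v,u=np.nonzero(l==i);u=u+x0;v=v+y0
            W=world(n,np.c_[u,v],d[v,u]);print(n,k,c[i]+[x0,y0],st[i,4],np.median(W,0).round(1),W.min(0).round(),W.max(0).round())
p=np.load('scene0.npz')['p'];q=np.load('side0.npz')['p']
a=cv2.resize(p[200:310,210:480],None,fx=2.9,fy=2.9,interpolation=2);b=cv2.resize(q[185:335,200:410],None,fx=1.8,fy=1.8,interpolation=2)
cv2.imwrite('pics/crop1.png',a[:,:,::-1]);cv2.imwrite('pics/crop2.png',cv2.resize(q[185:335,200:410],None,fx=3.5,fy=3.5,interpolation=2)[:,:,::-1])
E
```

```text
scene orange [401.18666667 233.82666667] 75 [466.3 214.6 150.5] [449. 197. 145.] [479. 233. 154.]
scene orange [399.90116279 245.71511628] 172 [470.9 219.4 118. ] [461. 195.  95.] [481. 233. 140.]
scene yellow [283.01351351 229.58108108] 74 [554.9 -64.5 114.7] [544. -90. 111.] [565. -38. 118.]
scene yellow [272.98863636 237.22727273] 88 [593.6 -68.3 114.5] [585. -93. 110.] [605. -45. 118.]
side orange [244.25     212.546875] 64 [456.2 196.7 120.8] [449. 189.  99.] [468. 205. 140.]
side yellow [342.31 257.03] 100 [593.8 -69.7 114.4] [583. -96.  90.] [619. -26. 118.]
side yellow [325.925      261.05833333] 120 [553.5 -65.8 114.4] [543. -90. 110.] [565. -41. 118.]
```

View pics/crop1.png

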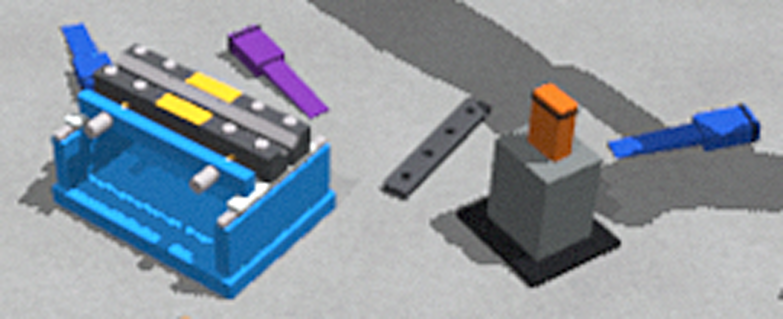

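View pics/crop2.png

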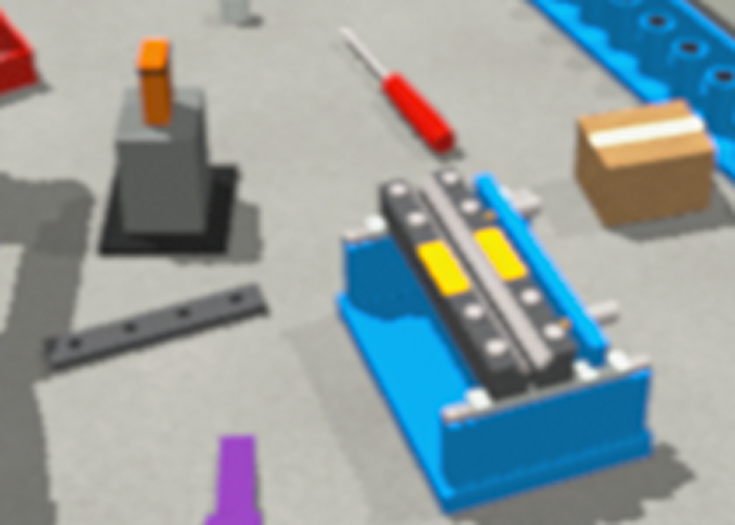

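Confirmed: the orange-handled gauge stands in the grey stand. The spring plungers are on the far (+x) side, so the near bar is the fixed one. Next is a wrist look over each.

```bash
cat >> h.py <<'E'
def Rdown(a):  # tool y axis (jaw) at world yaw a, z down
    y=np.array([np.cos(a),np.sin(a),0]);z=np.array([0,0,-1.]);return np.c_[np.cross(y,z),y,z]
def snap(name):
    s=sensors.read_state();p,d=optics.grab_frame('wrist');cv2.imwrite(f'pics/{name}.png',p[:,:,::-1]);np.savez(name+'.npz',p=p,d=d,pos=s['eef_pos'],rot=s['eef_rot']);return s,p,d
E
python3 - <<'E'
from h import *
for a in (0,np.pi):
    for P in ([463,212,290],[575,-67,290],[463,212,126],[575,-67,200]): print(a,P,ctrl.solve_ik(P,Rdown(a)))
E
```

```text
0 [463, 212, 290] [ 2.59295450e-01  3.98565419e-02  1.65735622e+00 -4.44089210e-16
  1.44437989e+00  2.59295450e-01]
0 [575, -67, 290] [-2.65460067e-01  1.90627241e-01  1.49033656e+00 -4.44089210e-16
  1.46062885e+00 -2.65460067e-01]
0 [463, 212, 126] [ 2.59295450e-01  2.18936156e-01  1.82106639e+00 -4.44089210e-16
  1.10159011e+00  2.59295450e-01]
0 [575, -67, 200] [-2.65460067e-01  2.65603217e-01  1.59013726e+00 -4.44089210e-16
  1.28585218e+00 -2.65460067e-01]
3.141592653589793 [463, 212, 290] None
3.141592653589793 [575, -67, 290] None
3.141592653589793 [463, 212, 126] None
3.141592653589793 [575, -67, 200] None
```

```bash
python3 - <<'E'
from h import *
ctrl.move_ptp([575,-67,270],Rdown(0)); s,_,_=snap('w_fix');print(s['t'],s['eef_pos'])
ctrl.move_ptp([463,212,290],Rdown(0)); s,_,_=snap('w_g');print(s['t'],s['eef_pos'],s['force'])
E
```

```text
2.6583 [575.02392403 -66.0264946  269.98717794]
3.8667 [463.51367909 211.41241996 289.97070477] [ 0.09598218 -0.22219588 -0.19288946]
```

View pics/w_fix.png

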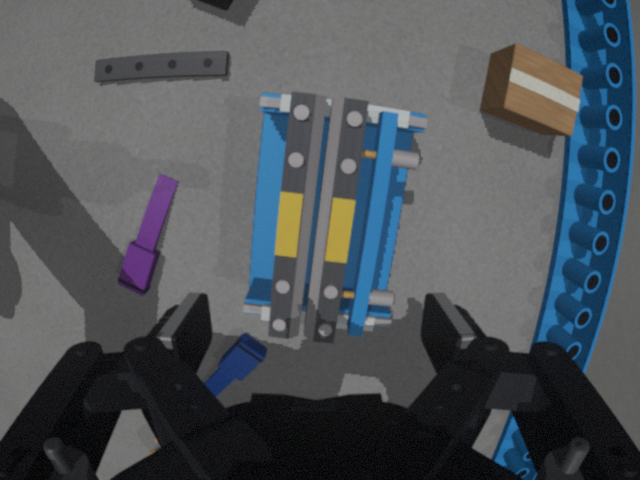

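View pics/w_g.png

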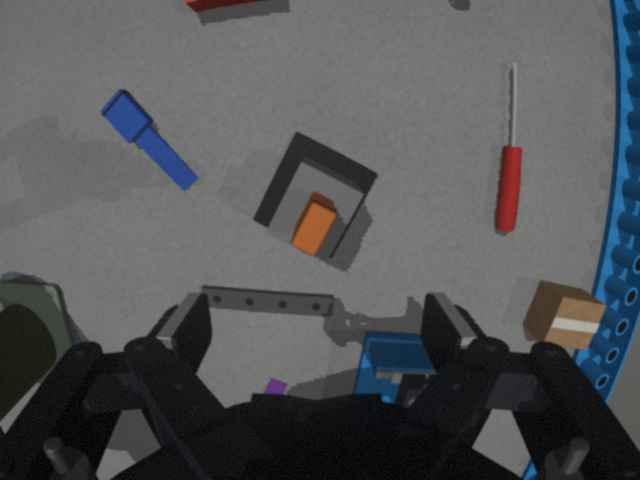

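The fixture view shows yellow marks at (289,225) and (341,230), with plungers on the right, so the left bar is fixed. The gauge view shows the orange handle top at (314,228), turned about 25°. Now computing poses.

```bash
python3 - <<'E'
from h import *
z=np.load('w_g.npz');p=z['p'];pos,rot=z['pos'],z['rot']
h=cv2.cvtColor(p,cv2.COLOR_RGB2HSV);m=masks(p)['orange'];m[:150]=0;m[290:]=0
v,u=np.nonzero(m);print('V hist',np.histogram(h[v,u,2],12))
def rect(mm,zz,pos,rot):
    c=max(cv2.findContours(mm,cv2.RETR_EXTERNAL,cv2.CHAIN_APPROX_NONE)[0],key=cv2.contourArea)[:,0]
    W=wplane(c,pos,rot,zz)[:,:2];r=cv2.minAreaRect((W*1).astype(np.float32));b=cv2.boxPoints(r)
    return r,b,c
for th in (170,190,200):
    mm=((m>0)&(h[...,2]>th)).astype(np.uint8);print(th,rect(mm,150,pos,rot)[0])
# stand top: grey area
z=np.load('w_fix.npz');p2=z['p'];pos2,rot2=z['pos'],z['rot'];m=masks(p2)['yellow']
n,l,st,c=cv2.connectedComponentsWithStats(m)
for i in range(1,n):
    if st[i,4]>300 and 250<c[i][0]<380:
        r,b,_=rect((l==i).astype(np.uint8),113,pos2,rot2);print(c[i],r,b.round(1).tolist())
cv2.imwrite('pics/cg.png',cv2.resize(p[120:270,240:390],None,fx=4,fy=4,interpolation=2)[:,:,::-1])
cv2.imwrite('pics/cf.png',cv2.resize(p2[85:345,235:435],None,fx=2.3,fy=2.3,interpolation=2)[:,:,::-1])
E
```

```text
V hist (array([  2,   4,   3,  10,   6,   9,   4,  12,  17,  25, 128, 209]), array([121.        , 124.83333333, 128.66666667, 132.5       ,
       136.33333333, 140.16666667, 144.        , 147.83333333,
       151.66666667, 155.5       , 159.33333333, 163.16666667,
       167.        ]))Traceback (most recent call last):
  File "<stdin>", line 10, in <module>
  File "<stdin>", line 6, in rect
ValueError: max() iterable argument is empty
```

```bash
cat >> h.py <<'E'
def rect(mm,zz,pos,rot):
    c=max(cv2.findContours(mm,cv2.RETR_EXTERNAL,cv2.CHAIN_APPROX_NONE)[0],key=cv2.contourArea)[:,0]
    W=wplane(c,pos,rot,zz)[:,:2];r=cv2.minAreaRect(W.astype(np.float32));b=cv2.boxPoints(r)
    return r,b,c
E
python3 - <<'E'
from h import *
z=np.load('w_g.npz');p=z['p'];pos,rot=z['pos'],z['rot']
h=cv2.cvtColor(p,cv2.COLOR_RGB2HSV)
m=cv2.inRange(h,(5,140,80),(20,255,255));m[:150]=0;m[290:]=0;m[:,:260]=0;m[:,370:]=0
v,u=np.nonzero(m);print(np.histogram(h[v,u,2],12),np.histogram(h[v,u,1],6))
for th in (80,125,145,175,185):
    mm=((m>0)&(h[...,2]>th)).astype(np.uint8);
    if mm.sum()>100: print(th,mm.sum(),rect(mm,150,pos,rot)[0])
z=np.load('w_fix.npz');p2=z['p'];pos2,rot2=z['pos'],z['rot'];m=masks(p2)['yellow']
n,l,st,c=cv2.connectedComponentsWithStats(m)
for i in range(1,n):
    if st[i,4]>300 and 250<c[i][0]<380:
        r,b,_=rect((l==i).astype(np.uint8),113,pos2,rot2);print(c[i],r,b.round(1).tolist())
cv2.imwrite('pics/cg.png',cv2.resize(p[120:270,240:390],None,fx=4,fy=4,interpolation=2)[:,:,::-1])
cv2.imwrite('pics/cf.png',cv2.resize(p2[85:345,235:435],None,fx=2.3,fy=2.3,interpolation=2)[:,:,::-1])
E
```

```text
(array([116, 124,  19,  23,  14,  32,  22,  42,  44,  62, 108, 956]), array([ 80.        ,  87.41666667,  94.83333333, 102.25      ,
       109.66666667, 117.08333333, 124.5       , 131.91666667,
       139.33333333, 146.75      , 154.16666667, 161.58333333,
       169.        ])) (array([  25,   51,   88,  165, 1048,  185]), array([140.        , 148.33333333, 156.66666667, 165.        ,
       173.33333333, 181.66666667, 190.        ]))
80 1557 ((461.7562255859375, 216.00732421875), (41.6890983581543, 22.171886444091797), 62.527278900146484)
125 1227 ((461.1894836425781, 212.3472900390625), (34.75165557861328, 19.02105712890625), 62.928985595703125)
145 1133 ((461.2354431152344, 212.35671997070312), (33.974063873291016, 17.8796443939209), 62.56898498535156)
[288.48866499 224.18891688] ((553.7300415039062, -66.17987060546875), (48.861236572265625, 15.095946311950684), 83.41803741455078) [[543.4000244140625, -89.5999984741211], [558.4000244140625, -91.30000305175781], [564.0, -42.79999923706055], [549.0, -41.0]]
[339.3076292  229.68744873] ((592.6888427734375, -70.53144073486328), (48.8159294128418, 15.470996856689453), 82.94281768798828) [[582.0, -93.80000305175781], [597.4000244140625, -95.69999694824219], [603.4000244140625, -47.29999923706055], [588.0, -45.400001525878906]]
```

View pics/cg.png

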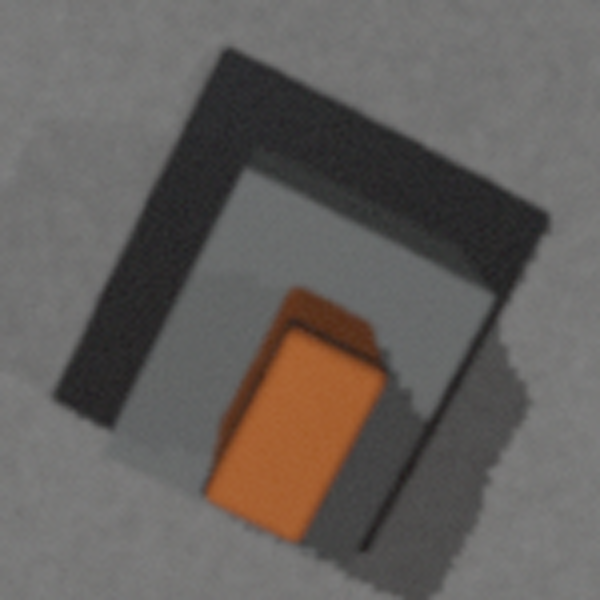

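View pics/cf.png

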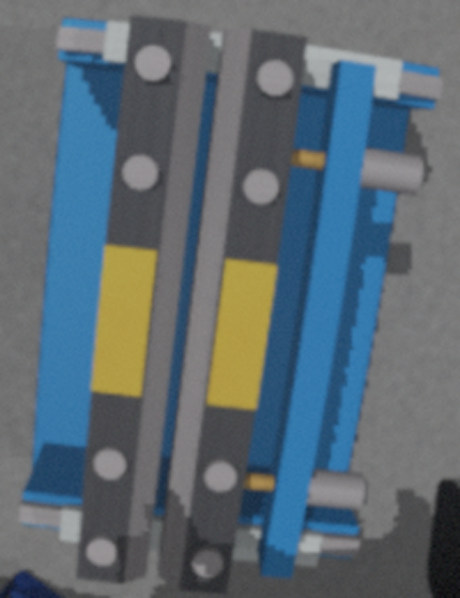

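```bash
python3 - <<'E'
from h import *
z=np.load('w_fix.npz');p=z['p'];P,R=z['pos'],z['rot']
for pts in ([(153,63),(139,172),(110,463),(102,551)],[(275,77),(261,186),(220,476),(208,563)]):
    W=wplane(np.array(pts)/2.3+[235,85],P,R,117)[:,:2]
    f=cv2.fitLine(W.astype(np.float32),2,0,.01,.01).ravel();print(W.mean(0),np.degrees(np.arctan(f[1]/f[0])),W.round(1).tolist())
a=np.radians(62.7-90);Rg=Rdown(a);g=[461.2,212.35]
print(ctrl.solve_ik([*g,131],Rg))
ctrl.move_ptp([*g,205],Rg)
ctrl.move_l([*g,131],vel=80)
s,_,_=snap('w_grasp');print(s['t'],s['eef_pos'],s['force'])
E
```

```text
[554.33877338 -65.83569086] 83.34042 [[564.4, 18.4], [559.9, -16.2], [548.6, -115.3], [544.5, -150.2]]
[592.65554273 -70.33338228] 83.31763 [[602.6, 14.3], [598.5, -20.6], [586.6, -120.1], [582.9, -155.0]]
[ 2.60894135e-01  2.08675489e-01  1.82141712e+00 -4.44089210e-16
  1.11150004e+00  7.37369020e-01]
5.525 [461.73431439 212.54137708 131.60129748] [-1.10538098  0.70991059  0.62128993]
```

View pics/w_grasp.png

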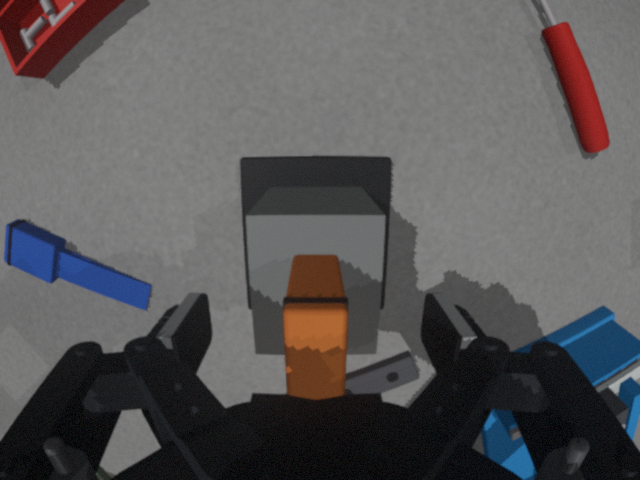

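The handle is centred between the jaws at (316,340) and square to them. Fixture: centre (573.4,-68.2), y axis at 83.3°. Grip and lift.

```bash
python3 - <<'E'
from h import *
g=[461.2,212.35]
ctrl.gripper_to(10,60)
s=sensors.read_state();print(s['t'],s['grip_width'],s['eef_pos'],s['force'])
ctrl.move_l([*g,275],vel=120)
s=sensors.read_state();print(s['t'],s['grip_width'],s['eef_pos'],s['force'])
R=Rdown(np.radians(83.33-90))
ctrl.move_ptp([573.4,-68.2,275],R); 
s=sensors.read_state();print(s['t'],s['grip_width'],s['eef_pos'],s['force'])
snap('w_over');
for n in('scene','side'):
    p,d=optics.grab_frame(n);x0,y0,x1,y1=dict(scene=(210,130,370,310),side=(250,150,420,340))[n]
    cv2.imwrite(f'pics/{n}1.png',cv2.resize(p[y0:y1,x0:x1],None,fx=3.1,fy=3.1,interpolation=2)[:,:,::-1]);np.savez(n+'1.npz',p=p,d=d)
E
```

```text
6.1833 19.079002999603844 [461.42392675 212.40758874 131.18805163] [ 0.48729546 -0.19993357  1.77691352]
7.5333 18.812453355974032 [460.56559019 212.18132886 273.88075205] [-0.77142038  0.03902334 -1.39473504]
8.6917 19.305469247196346 [573.09185414 -67.26683462 274.58662876] [ 0.04043736 -0.39139689 -1.89767684]
```

View pics/w_over.png

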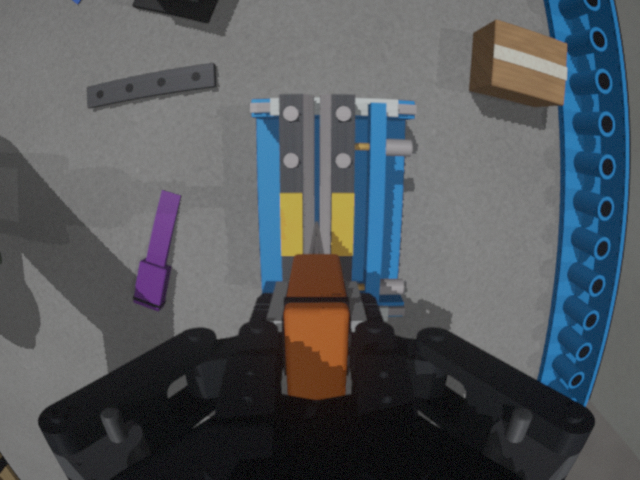

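View pics/scene1.png

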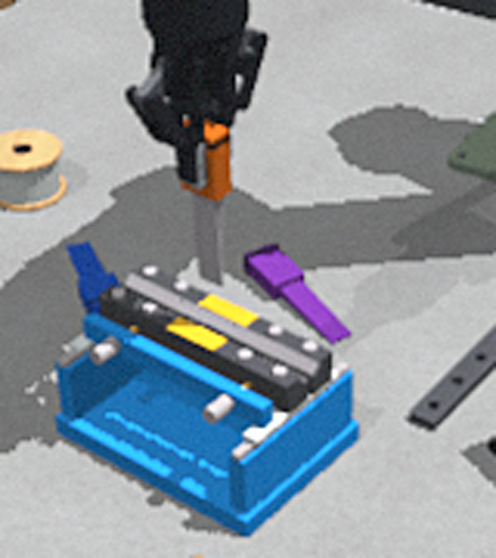

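View pics/side1.png

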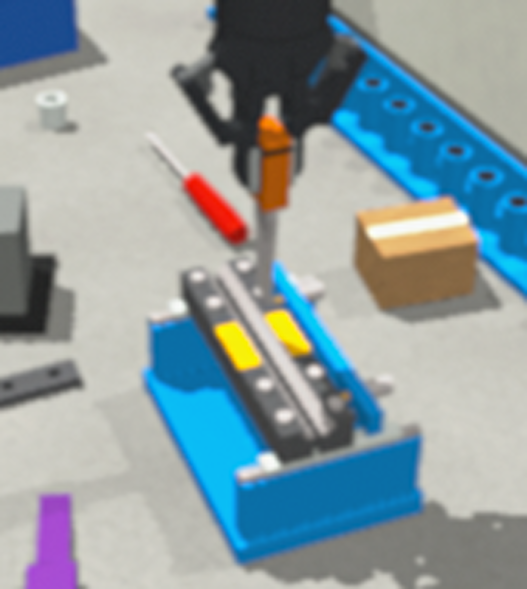

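The gauge is held upright above the mark. In the wrist view the bars are parallel to the handle and the gap (317) lines up with its centre (317). Descending.

```bash
cat >> h.py <<'E'
def avg(n=8,dt=0.03):
    F=[];P=[]
    for _ in range(n):
        s=sensors.read_state();F.append(s['force']);P.append(s['eef_pos']);ctrl.hold(dt)
    return np.mean(F,0),np.mean(P,0),np.std(F,0),s['t']
E
python3 - <<'E'
from h import *
x=[573.4,-68.2]
ctrl.move_l([*x,238],vel=60);ctrl.hold(0.2)
F0,P,sd,t=avg(12);print('base',F0,P,sd,t);np.save('F0.npy',F0)
hit=ctrl.move_l([*x,222],vel=15,threshold=6);F,P,sd,t=avg();print(hit,F-F0,P,t)
snap('w_in')
p,d=optics.grab_frame('side');cv2.imwrite('pics/side2.png',cv2.resize(p[150:340,250:420],None,fx=3.1,fy=3.1,interpolation=2)[:,:,::-1])
E
```

```text
base [ 0.07947617 -0.20456368 -1.78309738] [573.55099338 -68.25421133 238.31592347] [0.34111196 0.49558271 0.40184505] 10.175
False [-0.00687992  0.27658456 -0.10722892] [573.48955665 -68.22108516 222.15456924] 11.6583
```

View pics/side2.png

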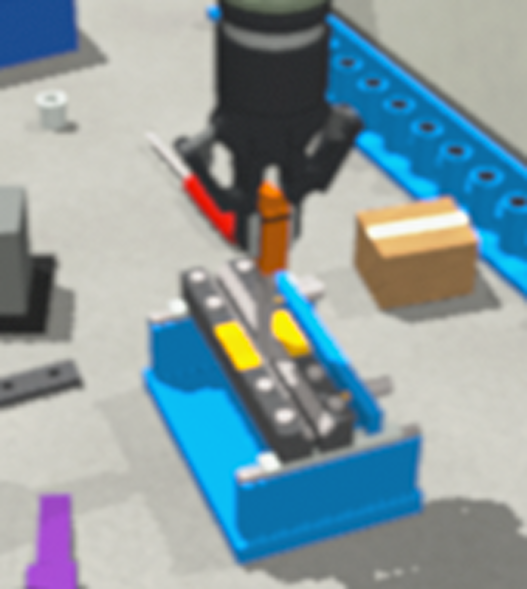

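View pics/w_in.png

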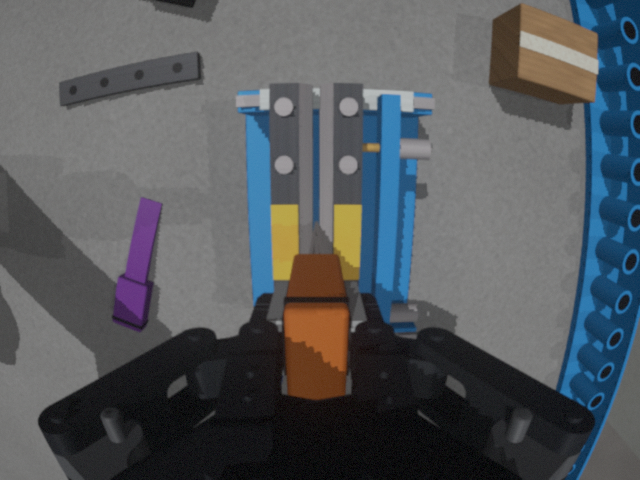

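The blade is inside the mouth, level with the yellow marks, with no contact force. Going on slowly while watching the force.

```bash
python3 - <<'E'
from h import *
x=[573.4,-68.2];F0=np.load('F0.npy');z=222
while z>168:
    s=2 if z>213 or True else 1
    z-=s
    hit=ctrl.move_l([*x,z],vel=20,threshold=7);F,P,sd,t=avg(6,0.03);f=F-F0
    print(z,hit,f.round(2),P.round(2),round(t,1))
    if hit or f[2]>1.8 or t>30: break
E
```

```text
220 False [-0.04  0.62  0.08] [573.32 -68.19 219.86] 12.2
218 False [0.44 0.17 0.33] [573.33 -68.18 217.88] 12.7
216 False [-0.19  0.18  0.58] [573.33 -68.18 215.88] 13.1
214 False [ 0.21  0.38 -0.03] [573.34 -68.18 213.89] 13.6
212 False [0.39 0.44 0.46] [573.34 -68.18 211.88] 14.0
210 False [-0.19  0.25  0.32] [573.35 -68.18 209.9 ] 14.5
208 False [0.06 0.39 0.24] [573.35 -68.18 207.89] 14.9
206 False [-0.29  0.02 -0.3 ] [573.35 -68.18 205.9 ] 15.4
204 False [0.09 0.17 0.06] [573.36 -68.19 203.9 ] 15.8
202 False [0.16 0.31 0.3 ] [573.35 -68.18 201.9 ] 16.3
200 False [-0.29  0.38 -0.34] [573.34 -68.19 199.89] 16.7
198 False [-0.21  0.18  0.21] [573.36 -68.18 197.9 ] 17.2
196 False [ 0.42 -0.26  0.09] [573.35 -68.18 195.88] 17.6
194 False [ 0.6   0.16 -0.07] [573.37 -68.2  193.82] 18.1
192 False [ 0.2   0.11 -0.01] [573.49 -68.23 192.04] 18.5
190 False [ 0.14 -0.14  1.75] [573.54 -68.25 190.13] 19.0
188 False [ 0.16 -0.28  2.78] [573.52 -68.24 188.1 ] 19.4
```

```bash
python3 - <<'E'
from h import *
x=[573.4,-68.2];F0=np.load('F0.npy');z=188
F,P,sd,t=avg(20,0.03);print((F-F0).round(2),t)
while (F-F0)[2]<4.1 and z>182:
    z-=1
    hit=ctrl.move_l([*x,z],vel=10,threshold=6);F,P,sd,t=avg(16,0.03);f=F-F0
    print(z,hit,f.round(2),P.round(2),round(t,1))
    if hit: break
E
```

```text
[0.22 0.07 3.27] 20.075
187 False [0.26 0.09 3.89] [573.44 -68.2  187.03] 20.9
186 False [0.25 0.08 3.84] [573.41 -68.2  185.99] 21.6
185 False [0.39 0.21 4.32] [573.43 -68.2  185.01] 22.4
```

```bash
python3 - <<'E'
from h import *
F0=np.load('F0.npy');F,P,sd,t=avg(25,0.04);s=sensors.read_state()
print((F-F0).round(2),P.round(2),t,s['wrist_torque'],s['grip_width'],s['eef_rot'].round(4).tolist())
snap('w_end')
for n in('scene','side'):
    p,d=optics.grab_frame(n);x0,y0,x1,y1=dict(scene=(210,130,370,310),side=(250,150,420,340))[n]
    cv2.imwrite(f'pics/{n}3.png',cv2.resize(p[y0:y1,x0:x1],None,fx=3.1,fy=3.1,interpolation=2)[:,:,::-1]);cv2.imwrite(f'pics/{n}3f.png',p[:,:,::-1])
E
```

```text
[0.32 0.06 4.32] [573.41 -68.2  185.01] 23.4583 [-0.01491612 -0.1004855  -0.0034579 ] 19.365352040037138 [[0.1162, 0.9932, 0.0], [0.9932, -0.1162, 0.0], [0.0, 0.0, -1.0]]
```

View pics/w_end.png

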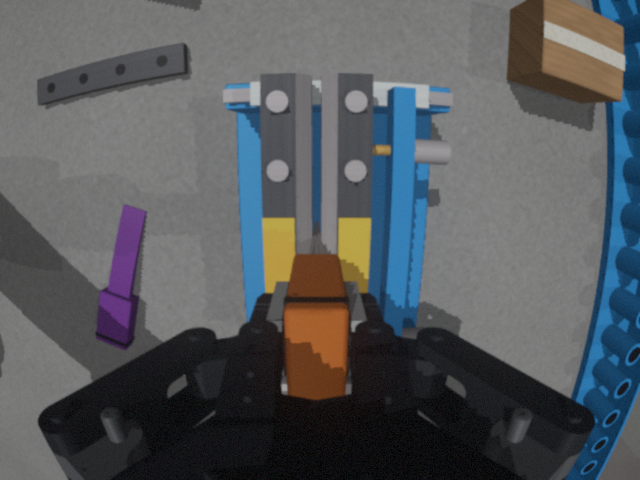

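View pics/scene3.png

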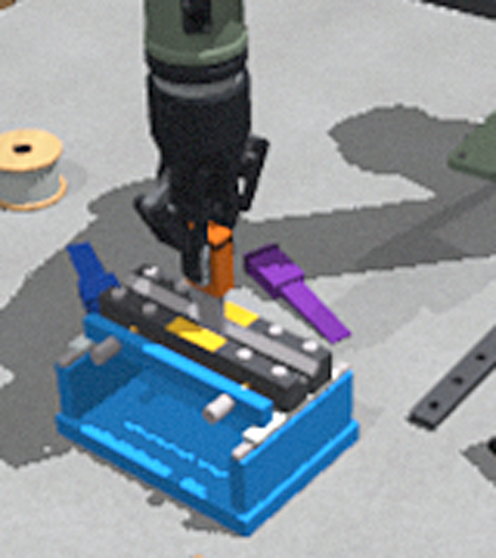

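View pics/side3.png

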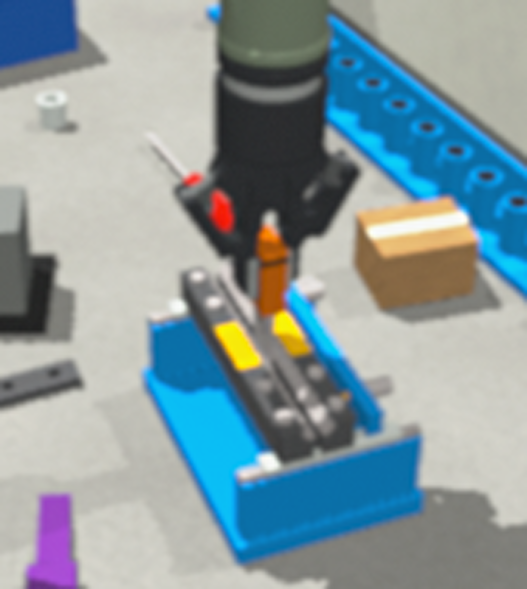

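The blade stands in the gap at scene-crop (212,325), midway between the yellow marks at (228,312) and (195,333). It is upright, and the push is steady at 4.3 N. Handing in.

```bash
python3 -c "
from plant import ctrl
ctrl.finish_job()"
```

```text
the job is handed in; nothing more can be done
```

I lifted the orange-handled taper gauge straight up out of its stand and lowered its blade into the gap at the yellow mark. I handed the job in at about 23.6 s with the gripper still holding it.

- **Depth and push:** The blade first touched both bars with its tip about 35 mm below the throat. I stopped about 6 mm deeper, where the push held steady at about 4.3 N, inside the 3–6 N snug range. By the taper figures that spreads the bars about 0.5 mm.
- **Alignment:** Side force was about 0.3 N, the tool was vertical, and the blade sat midway between the yellow marks in the scene view. The gripper opening stayed around 19.4 mm, so I saw no sign of slipping.
- **Other objects:** The final pictures showed nothing out of place near the fixture. I did not measure each bystander again.
- **Disagreements:** No checks failed. Force readings varied by about 0.4 N each, so I averaged them.

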